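# Dock and close a vacuum filtration manifold

### The job

Push the white lower half of the vacuum manifold along its slide towards the vacuum port until it clicks fully home. Then take the blue upper half off its parking block, fit it over the two dowels with yellow end to yellow end, and press it down against the spring seal until the two halves are closed face to face; finish while still holding it pressed closed with the gripper. Leave everything else on the bench where it is.

Things in the scene. Friction and masses are not known exactly. Their poses are not given: they have to be found in the camera images.
- dock: fixed docking slide, left or right on the bench: grey plate 290 (x) x 180 (y) x 12 mm, two low aluminium rails (tops 26 mm above the table), white vacuum port block at its +x end (62 mm high, 72 with caps). Origin under the plate's centre; its x axis is the sliding direction, towards the port.
- carriage (a joint): travel in m of the carriage (white lower half) along the dock's +x axis; starts at 0 to 0.03. Sliding takes about 2 N; from 0.075 to 0.084 it rides over a spring detent (up to about 8 N, peaking higher when driven fast), then snaps by itself to the end stop at 0.090, fully docked, where it stays unless pulled back with more than about 5 N.
- fin_top (a point): centre of the top edge of the upright black push fin on the carriage's -x side, 62 mm above the table; axes as the dock's. Fin: 16 mm thick (y), 38 mm long (x), 48 mm high; nothing within 35 mm beside it higher than 12 mm above the table. Pinch it across y from above, or push its -x end.
- lower_seat (a point): centre of the lower half's top face, 44 mm above the table, moving with the carriage; axes as the dock's. White block 90 (x) x 130 (y) x 30 mm, yellow marks at its +y end; upright steel dowels at y = +50 mm (12 mm thick) and y = -50 mm (8 mm thick), 24 mm high, tips tapered over 6 mm. With the pair closed, the upper half's origin and axes coincide with this point.
- lower_big_dowel (a point): foot of the thick (12 mm) dowel, on the top face of the lower half, at its yellow end
- seal (a joint): how far in m the black spring-loaded seal frame in the lower half's top face is pressed down. 0: it stands 5 mm proud of the face; 0.005: flush, halves closed face to face. It needs 6 N to start moving and 11 N to be flush, so the upper half's own weight does not close it and it springs up again when let go.
- upper_half: loose upper half: blue plate 90 (x) x 130 (y) x 14 mm, 0.24-0.39 kg, white wells, yellow marks at its +y end, through holes at y = +50 mm (14 mm wide, for the thick dowel) and y = -50 mm (10 mm, for the thin one), black handle on top. Origin: centre of its underside. Starts flat on the parking block, yaw within 0.65 rad of the world axes.
- handle_top (a point): centre of the top of the upper half's handle, 52 mm above its underside. The handle is 16 mm thick across y, 52 mm long along x and stands 38 mm above the plate. Axes as the upper half's.
- upper_big_hole (a point): centre of the lower mouth of the wide (14 mm) hole in the upper half, at its yellow end
- stand: fixed grey parking block with black rubber top, 120 x 150 x 20 mm, origin under its centre
- tube_rack: bystander, to be left alone: white tube rack 60 x 160 x 35 mm with small coloured tubes (53 mm high in all), origin at its underside
- tip_box: bystander, to be left alone: grey pipette-tip box 85 x 120 mm, 61 mm high, full of yellow tips, origin at its underside
- amber_bottle: bystander, to be left alone: amber bottle, 60 mm across, 130 mm high, origin at its underside
- white_jar: bystander, to be left alone: white jar with blue cap, 60 mm across, 80 mm high, origin at its underside
- calculator: bystander, to be left alone: black pocket calculator 75 x 130 x 12 mm, origin at its underside
- pipette: bystander, to be left alone: pipette lying down, white and blue, about 270 mm long, 28 mm high, origin at its underside

How it is judged:
By the outcome, as a careful person would: the job done as asked, in the order asked, and still so for the second after the job is handed in, while the arm keeps its last pose, push and grip.
It also fails if it takes over 64 s, if anything falls off the work surface, if the arm or the gripper's body presses on something with over 40 N, if the wrist force passes 120 N, or if a joint passes its speed limit or range.

### The arm

A 7-joint arm with a two-finger parallel gripper is mounted at the origin on the work surface. World frame = base frame: x ahead of the robot, y to its left, z up, the work surface at z = 0. Lengths are in m, angles in rad, forces in N, time in s.
With the tool pointing down it reaches from about 0.425 to 0.95 m from the base axis. Payload 4.7 kg.
Tool frame: the origin (TCP) lies on the centre line of the jaws, within the pads' length; the fingertips stand 8 mm ahead of it and the grasp point (between the pads) lies 11 mm behind it; z points along the fingers, y is the line along which they close (so a half turn about z gives the same grasp; the last joint's range is limited). The gripper opens to 85 mm and grips with 20 to 120 N. Pads are 22 mm wide; open, the fingers measure 114 mm over their backs; the gripper's body (76 mm by 85 mm) begins 54 mm behind the grasp point. The pads swing forward as they close: fully open they stand 13 mm farther back than shut.
Start: joints at [-1.201, 0.469, -0.049, 1.532, 0.024, 1.141, -0.082], TCP at [0.262, 0.622, 0.217] pointing down, gripper open.
Joint ranges: [-2.59, 2.59], [-0.33, 1.99], [-1.39, 1.29], [0.1, 2.45], [-1.04, 4.18], [0.21, 1.99], [-2.66, 2.66]. Speed limits (rad/s): [2.57, 2.57, 3.14, 3.14, 3.14, 3.14, 3.14].

### API

Orientations are given as a unit quaternion [x, y, z, w].
In Python, from cell import manip gives the robot as it stands. The module is installed in compiled form; this text tells all that it offers.
- The arm moves only by the tool move_arm, never from a script. Its argument "moves" is text: rows parted by semicolons, each of 7 numbers parted by spaces: the shift along the tool's x, y, z in units of 10 cm (1.0 is 10 cm), then the turn, a rotation vector about the tool's x, y, z in units of 1.5 rad (1.0 is 1.5 rad), then the opening, from 0 (shut) to 1 (fully open). In form: x y z rx ry rz hand; .... A call has 1 to 12 rows; each row is the pose to reach, as a shift and turn from the pose commanded when the call began, along the tool's axes at that moment; what a row does not reach only later rows make up. A row lasts 1/12 s, in which the tool goes at most 41.7 mm and 7.16 degrees, less where a joint would pass 70% of its speed; a pose out of reach is approached as far as the arm can. A call with a number of a shift or a turn outside -1 to 1 is refused whole. A call with a gripper value outside its range is refused whole. The fingers move at their own pace and stop on an object; the grip force is fixed at half the most. Time passes only in rows, so rows that repeat a pose let the fingers close. It gives the time, the measured TCP pose, the force, the opening and the grip force at its end, in the units of the state.
- manip.get_obs(): the state, without advancing time (a new reading comes with each control period).
- manip.read_camera(name): name is "side" or "top" or "wrist"; returns a dict with "frame" (400x640x3 uint8, blue, green, red), "mtx" (3x3 intrinsics, pixels), "D" ([k1, k2, p1, p2, k3] as OpenCV has them; the pictures are not rectified), "position" and "orientation" of the camera in the world; the wrist camera has in their place "T_tool_cam" (4x4, takes a point from camera to tool coordinates, whose origin is the TCP and whose axes are the flange's). Camera axes: x right, y up, looking along -z (the intrinsics and any distortion apply to the point x, -y, -z); pixel columns grow to the right and rows downward; lengths in m; the calibration is good to about 2 mm. A picture is of the moment at which its call begins: read the wrist's pose just before it. There is no depth.
- manip.close_job(): hands the job in; it is judged then, once.
Trained networks look in a picture, given as the dict that the camera call returned (one of the last four; its "shot" number tells which), for a name from the list of things; names that differ only in an ending like _2 or _b are one class to them, and where a whole thing is asked for, a point or a joint stands for the part that bears it (a point fixed in the world has none). Each returns a list of dicts, best first, with "conf" (0 to 1); they miss things now and then, are a little off and sometimes report something else, mostly with a low value. They report only what shows in the picture. A call takes as long as a camera call.
- manip.boxes_of(label, picture): "xy" ([column, row] in pixels, amid what is visible of it).
The state is a dict: "clock": time; "qpos": joint angles; "dq": joint speeds; "joint_torque": joint torques, N m; "eef_pos": TCP position; "ee_rot": TCP orientation; "ft_force": force on the tool from outside, world axes, zero at the start; "wrist_torque": the same for the moment, N m; "width": finger opening in m; "gripper_force": force on a finger pad.
Only numpy, scipy, OpenCV 4.12 (cv2) and the standard library are available. Lean on these libraries where they do the work, as an engineer would, in place of code of your own. Each camera call takes 0.05 s, during which the arm holds its last target. There are 200 camera calls.

## Working session

There is one attempt and no reset: what is moved stays moved. The work goes in short steps, Python scripts to look and compute and a tool call to move; the robot and the scene stay as the last step left them, time stands still between calls to the robot, and variables do not carry over. Pictures are saved under pics/ and viewed, at most 10 in all, crops included, and the job is handed in when it is done.

Besides the shell and the picture viewer there is one more tool, called after "Call:" as name(argument=value, ...) on one line, values as JSON. move_arm: Moves the arm, as the interface text tells. Its arguments: {"type":"object","properties":{"moves":{"type":"string"}},"required":["moves"]}

```bash
mkdir -p pics; cat > h.py <<'E'
import numpy as np, cv2
from scipy.spatial.transform import Rotation as R
from cell import manip
def cam(n):
    o=manip.get_obs(); p=manip.read_camera(n)
    if 'T_tool_cam' in p:
        T=np.eye(4);T[:3,:3]=R.from_quat(o['ee_rot']).as_matrix();T[:3,3]=o['eef_pos'];T=T@np.array(p['T_tool_cam'])
    else:
        T=np.eye(4);q=np.array(p['orientation']);T[:3,:3]=R.from_quat(q).as_matrix() if q.size==4 else q;T[:3,3]=p['position']
    p['T']=T;return p
def px2z(p,uv,z):
    u=cv2.undistortPoints(np.array([[uv]],float),np.array(p['mtx'],float),np.array(p['D'],float))[0,0]
    d=p['T'][:3,:3]@np.array([u[0],-u[1],-1]);c=p['T'][:3,3]
    return c+d*(z-c[2])/d[2]
def proj(p,X):
    Y=(np.atleast_2d(X)-p['T'][:3,3])@p['T'][:3,:3]; Y=Y*[1,-1,-1]
    return cv2.projectPoints(Y.reshape(-1,1,3),np.zeros(3),np.zeros(3),np.array(p['mtx'],float),np.array(p['D'],float))[0][:,0]
E
python3 - <<'E'
from h import *
np.set_printoptions(precision=4,suppress=True)
Z=dict(fin_top=.062,lower_seat=.044,lower_big_dowel=.044,upper_half=.03,handle_top=.072,upper_big_hole=.02,stand=.01,dock=.01,tip_box=.03,tube_rack=.03,amber_bottle=.06,white_jar=.04)
print(manip.get_obs())
for n in ['top','side','wrist']:
    p=cam(n);cv2.imwrite(f'pics/{n}0.png',p['frame']);print(n,p['T'][:3,3],np.diag(p['mtx']))
    if n=='side':continue
    for l,z in Z.items():
        for b in manip.boxes_of(l,p)[:2]: print(l,b['conf'],b['xy'],px2z(p,b['xy'],z))
E
```

```text
{'clock': 0.0, 'qpos': array([-1.2009,  0.4694, -0.0486,  1.5337,  0.0241,  1.141 , -0.0823]), 'dq': array([ 0.0002, -0.0012,  0.0012, -0.0011, -0.0012, -0.0016,  0.0005]), 'joint_torque': array([ -0.0016, -51.0308,  -0.0473, -23.7711,   0.0106,   0.0074,
        -0.    ]), 'eef_pos': array([0.2619, 0.6215, 0.2163]), 'ee_rot': array([ 0.198 ,  0.9802, -0.001 , -0.0002]), 'ft_force': array([-0.0575,  0.2147, -0.8404]), 'wrist_torque': array([-0.0332, -0.0148, -0.0677]), 'gripper_force': 0.0, 'width': 0.08544368260385203}
top [ 0.502  -0.0203  1.6454] [456.3365 456.3365   1.    ]
fin_top 0.86 [365.4, 216.0] [ 0.5208 -0.181   0.062 ]
fin_top 0.56 [186.9, 220.5] [0.5094 0.442  0.062 ]
lower_seat 0.66 [363.7, 219.0] [ 0.5106 -0.1767  0.044 ]
lower_big_dowel 0.88 [363.0, 216.6] [ 0.519  -0.1743  0.044 ]
lower_big_dowel 0.2 [370.4, 210.4] [ 0.5406 -0.2006  0.044 ]
upper_half 0.61 [265.4, 205.8] [0.56 0.17 0.03]
upper_half 0.49 [181.6, 251.5] [0.3992 0.4703 0.03  ]
handle_top 0.94 [270.4, 206.7] [0.5553 0.1477 0.072 ]
upper_big_hole 0.85 [267.3, 203.9] [0.5671 0.1643 0.02  ]
upper_big_hole 0.34 [365.2, 218.5] [ 0.5124 -0.1844  0.02  ]
stand 0.67 [256.6, 194.0] [0.6034 0.204  0.01  ]
dock 0.65 [369.1, 210.5] [ 0.5411 -0.1998  0.01  ]
tip_box 0.8 [450.9, 197.1] [ 0.5861 -0.4918  0.03  ]
tube_rack 0.68 [317.8, 143.8] [ 0.78   -0.0175  0.03  ]
amber_bottle 0.57 [187.9, 189.3] [0.6188 0.4396 0.06  ]
white_jar 0.66 [180.6, 252.9] [0.3949 0.4709 0.04  ]
side [-0.0829 -0.6345  1.1734] [490.2012 490.2012   1.    ]
wrist [0.1928 0.6513 0.3739] [303.631 303.631   1.   ]
upper_big_hole 0.22 [258.1, 308.9] [0.4119 0.4701 0.02  ]
stand 0.98 [152.4, 393.8] [0.5052 0.2236 0.01  ]
white_jar 0.83 [257.7, 308.4] [0.3986 0.4802 0.04  ]
```

```bash
python3 - <<'E'
import cv2
a=cv2.imread('pics/top0.png')[120:290,160:480]
cv2.imwrite('pics/top0c.png',cv2.resize(a,None,fx=2.5,fy=2.5,interpolation=cv2.INTER_CUBIC))
E
```

```text
(no output)
```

View pics/top0c.png

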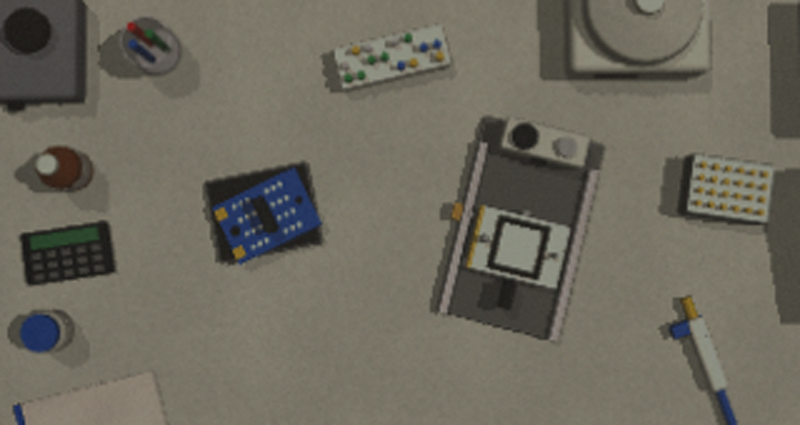

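View pics/side0.png

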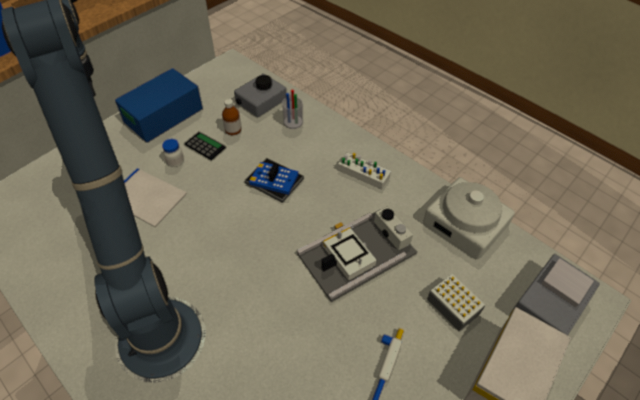

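Call:
move_arm(moves="-.8 -.61 0 0 0 0 1;-.8 -.61 0 0 0 0 1;-.8 -.61 0 0 0 0 1")

```text
clock: 1.6
eef_pos: [0.3162, 0.5298, 0.2172]
ee_rot: [0.201, 0.98, -0.001, 0.001]
ft_force: [0.6, -0.9, -0.0]
width: 0.0859
gripper_force: 0.0
```

Call:
move_arm(moves="-.8 -.61 0 0 0 0 1;-.8 -.61 0 0 0 0 1;-.8 -.61 0 0 0 0 1")

```text
clock: 1.85
eef_pos: [0.366, 0.4418, 0.2175]
ee_rot: [0.201, 0.979, -0.001, 0.001]
ft_force: [0.7, -0.2, 0.4]
width: 0.0852
gripper_force: 0.0
```

Call:
move_arm(moves="-.8 -.61 0 0 0 0 1;-.8 -.61 0 0 0 0 1;-.8 -.61 0 0 0 0 1")

```text
clock: 2.1
eef_pos: [0.4156, 0.3544, 0.2176]
ee_rot: [0.202, 0.979, -0.001, 0.001]
ft_force: [0.6, -0.7, 0.6]
width: 0.0858
gripper_force: 0.0
```

Call:
move_arm(moves="-.8 -.61 0 0 0 0 1;-.8 -.61 0 0 0 0 1;-.8 -.61 0 0 0 0 1")

```text
clock: 2.35
eef_pos: [0.4653, 0.267, 0.2177]
ee_rot: [0.202, 0.979, -0.001, 0.001]
ft_force: [0.4, 0.1, 0.0]
width: 0.0853
gripper_force: 0.0
```

Call:
move_arm(moves="-.6 -.99 0 0 0 0 1;-.6 -.99 0 0 0 0 1;-.6 -.99 0 0 0 0 1")

```text
clock: 2.6
eef_pos: [0.4795, 0.1551, 0.2175]
ee_rot: [0.199, 0.98, -0.0, 0.0]
ft_force: [0.2, -1.0, 0.6]
width: 0.0852
gripper_force: 0.0
```

Call:
move_arm(moves="-.6 -.99 0 0 0 0 1;-.6 -.99 0 0 0 0 1;-.6 -.99 0 0 0 0 1")

```text
clock: 2.85
eef_pos: [0.4961, 0.0403, 0.2178]
ee_rot: [0.199, 0.98, -0.0, 0.001]
ft_force: [1.0, -0.1, 0.4]
width: 0.0852
gripper_force: 0.0
```

Call:
move_arm(moves="-.6 -.99 0 0 0 0 1;-.6 -.99 0 0 0 0 1;-.6 -.99 0 0 0 0 1")

```text
clock: 3.1
eef_pos: [0.5128, -0.0742, 0.2178]
ee_rot: [0.199, 0.98, -0.0, 0.001]
ft_force: [0.7, -0.1, -0.3]
width: 0.0854
gripper_force: 0.0
```

Call:
move_arm(moves="-.6 -.99 0 0 0 -.11 1;-.6 -.99 0 0 0 -.11 1;-.6 -.99 0 0 0 -.11 1;-.6 -.99 0 0 0 -.11 1")

```text
clock: 3.43
eef_pos: [0.5291, -0.1948, 0.218]
ee_rot: [0.123, 0.992, -0.003, 0.001]
ft_force: [-0.5, -1.1, 0.4]
width: 0.0856
gripper_force: 0.0
```

```bash
python3 - <<'E'
from h import *
np.set_printoptions(precision=4,suppress=True)
o=manip.get_obs();print(o['clock'],o['eef_pos'],o['ee_rot'],o['qpos'])
p=cam('wrist');np.save('pics/w1.npy',p,allow_pickle=True)
cv2.imwrite('pics/w1.png',p['frame'])
for l,z in dict(fin_top=.062,lower_seat=.044,lower_big_dowel=.044,dock=.01).items():
    for b in manip.boxes_of(l,p)[:2]: print(l,b['conf'],b['xy'],px2z(p,b['xy'],z))
E
```

```text
3.4333 [ 0.5291 -0.1948  0.218 ] [ 0.1226  0.9924 -0.0028  0.0012] [-0.0115  0.2904  0.3566  1.8213 -0.1099  1.0464  1.7111]
fin_top 0.94 [324.3, 153.8] [ 0.5066 -0.1822  0.062 ]
lower_seat 0.93 [325.6, 149.3] [ 0.5051 -0.18    0.044 ]
dock 0.73 [320.3, 167.4] [ 0.53  -0.192  0.01 ]
```

View pics/w1.png

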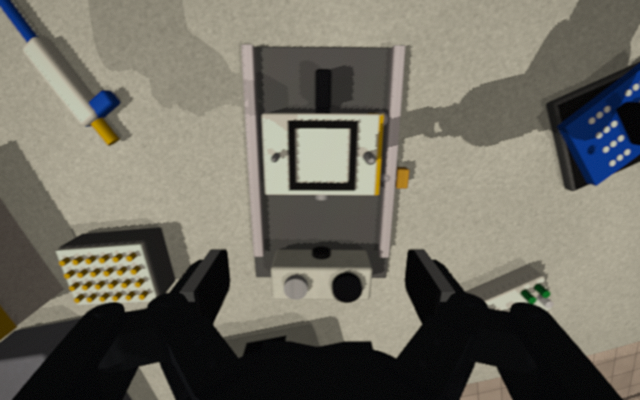

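```bash
cat >> h.py <<'E'
def P(pose,pts):  # pose x,y,yaw ; pts local xyz (z abs)
    c,s=np.cos(pose[2]),np.sin(pose[2]);pts=np.atleast_2d(pts).astype(float)
    return np.c_[pose[0]+c*pts[:,0]-s*pts[:,1],pose[1]+s*pts[:,0]+c*pts[:,1],pts[:,2]]
LOW=np.array([[sx*.045,sy*.065,.044] for sx,sy in((1,1),(1,-1),(-1,-1),(-1,1))])
def draw(im,p,pts,k,off,col=(0,0,255)):
    q=(proj(p,pts)+.5-off)*k
    cv2.polylines(im,[np.round(q).astype(int)],True,col,1)
E
python3 - <<'E'
from h import *
from scipy.optimize import least_squares
np.set_printoptions(precision=4,suppress=True)
p=np.load('pics/w1.npy',allow_pickle=True).item()
f=p['frame']
for uv,z in [((264,113),.044),((385,113),.044),((262,194),.044),((381,194),.044),((323,70),.062),((323,111),.062),((250,47),.026),((398,47),.026),((276,156),.056),((370,156),.056)]: print(uv,px2z(p,uv,z))
hsv=cv2.cvtColor(f,cv2.COLOR_BGR2HSV);g=cv2.cvtColor(f,cv2.COLOR_BGR2GRAY)
m=((g>130)|((hsv[...,1]>140)&(hsv[...,0]<35)&(hsv[...,0]>15))).astype(np.uint8)
m[:, :259]=0;m[:,391:]=0;m[:100]=0;m[205:]=0
c=max(cv2.findContours(m,0,2)[0],key=cv2.contourArea)
w=np.array([px2z(p,u[0],.044)[:2] for u in c]).astype(np.float32)
print(cv2.minAreaRect(w*1000))
k=5;off=np.array([240,50]);im=cv2.resize(f[50:210,240:400],None,fx=k,fy=k,interpolation=cv2.INTER_CUBIC)[:600]
cv2.imwrite('pics/w1c.png',im[:600])
E
```

```text
(264, 113) [ 0.4518 -0.2341  0.044 ]
(385, 113) [ 0.4828 -0.1101  0.044 ]
(262, 194) [ 0.5369 -0.2623  0.044 ]
(381, 194) [ 0.5697 -0.1308  0.044 ]
(323, 70) [ 0.4273 -0.1641  0.062 ]
(323, 111) [ 0.4646 -0.1733  0.062 ]
(250, 47) [ 0.3824 -0.2322  0.026 ]
(398, 47) [ 0.4205 -0.0802  0.026 ]
(276, 156) [ 0.4974 -0.2324  0.056 ]
(370, 156) [ 0.5215 -0.136   0.056 ]
((513.5833740234375, -185.67080688476562), (130.68638610839844, 94.27607727050781), 75.93529510498047)
```

View pics/w1c.png

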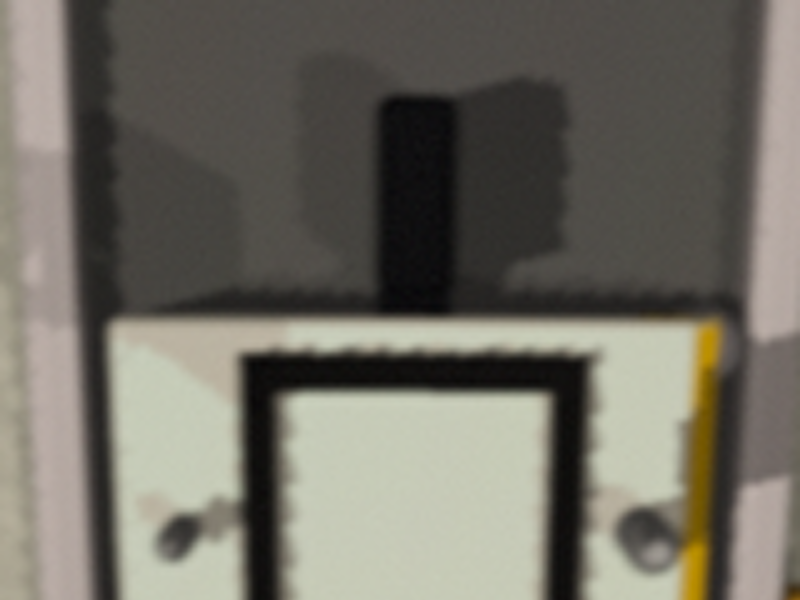

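Call:
move_arm(moves=".91 .05 0 0 0 0 .65;.91 .05 0 0 0 0 .65;.91 .05 .4 0 0 0 .65;.91 .05 .8 0 0 0 .65;.91 .05 .9 0 0 0 .65;.91 .05 .9 0 0 0 .65")

```text
clock: 4.18
eef_pos: [0.4404, -0.1573, 0.1253]
ee_rot: [0.115, 0.993, 0.0, -0.003]
ft_force: [-0.3, 1.2, 0.4]
width: 0.0555
gripper_force: 0.0
```

```bash
python3 - <<'E'
from h import *
np.set_printoptions(precision=4,suppress=True)
o=manip.get_obs();print(o['clock'],o['eef_pos'],o['ee_rot'],o['ft_force'],o['qpos'])
p=cam('wrist');cv2.imwrite('pics/w2.png',p['frame']);np.save('pics/w2.npy',p,allow_pickle=True)
M=R.from_quat(o['ee_rot']).as_matrix();print(M.T@(np.array([.442,-.1677,.036])-o['eef_pos']))
E
```

```text
4.1833 [ 0.4404 -0.1573  0.1253] [ 0.1154  0.9933  0.0004 -0.003 ] [-0.2722  1.1567  0.3719] [-0.0316  0.2535  0.3336  2.1197 -0.1154  0.7912  1.7133]
[-0.0044 -0.0098  0.0893]
```

View pics/w2.png

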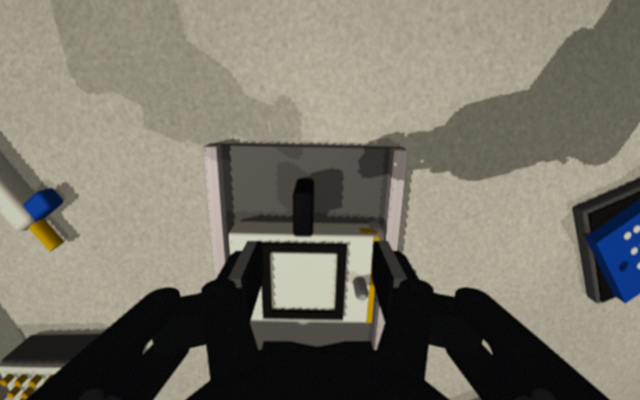

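Call:
move_arm(moves="0 -.05 .3 0 0 0 .65;0 -.05 .3 0 0 0 .65;0 -.05 .3 0 0 0 .65;0 -.05 .3 0 0 0 .65")

```text
clock: 4.57
eef_pos: [0.4426, -0.1643, 0.0988]
ee_rot: [0.117, 0.993, -0.0, 0.001]
ft_force: [-0.6, 0.1, -0.6]
width: 0.0553
gripper_force: 0.0
```

```bash
cat >> h.py <<'E'
np.set_printoptions(precision=4,suppress=True)
def yaw(o):
    y=R.from_quat(o['ee_rot']).as_matrix()[:,1];return np.arctan2(-y[0],y[1])
def to(t):
    o=manip.get_obs();M=R.from_quat(o['ee_rot']).as_matrix()
    print(o['clock'],o['eef_pos'],'yaw',yaw(o),'z',M[:,2],'F',o['ft_force'],'w',o['width'],'shift',M.T@(np.array(t)-o['eef_pos']))
E
python3 - <<'E'
from h import *
to([.442,-.1677,.036])
E
```

```text
4.5667 [ 0.4426 -0.1643  0.0988] yaw -0.23361105207625815 z [ 0.0022 -0.0004 -1.    ] F [-0.6208  0.0996 -0.5559] w 0.055280704436468216 shift [-0.0001 -0.0034  0.0628]
```

Call:
move_arm(moves="0 -.03 .25 0 0 .008 .65;0 -.03 .5 0 0 .008 .65;0 -.03 .63 0 0 .008 .65;0 -.03 .63 0 0 .008 .65;0 -.03 .63 0 0 .008 .65")

```text
clock: 4.98
eef_pos: [0.4413, -0.1671, 0.0352]
ee_rot: [0.123, 0.992, 0.0, 0.001]
ft_force: [0.8, -0.2, 0.8]
width: 0.0555
gripper_force: 0.0
```

Call:
move_arm(moves="0 0 0 0 0 0 0;0 0 0 0 0 0 0;0 0 0 0 0 0 0;0 0 0 0 0 0 0;0 0 0 0 0 0 0;0 0 0 0 0 0 0;0 0 0 0 0 0 0;0 0 0 0 0 0 0")

```text
clock: 5.65
eef_pos: [0.4412, -0.1688, 0.0358]
ee_rot: [0.123, 0.992, -0.001, 0.002]
ft_force: [-1.6, -4.4, 6.8]
width: 0.0142
gripper_force: 60.0
```

```bash
python3 - <<'E'
from h import *
to([.442,-.1677,.036])
E
```

```text
5.65 [ 0.4412 -0.1688  0.0358] yaw -0.24721397100464737 z [ 0.0028 -0.0019 -1.    ] F [-1.6404 -4.4255  6.8097] w 0.014232468498210311 shift [-0.0005  0.0013 -0.0002]
```

Call:
move_arm(moves="-.08 0 0 0 0 0 0;-.16 0 0 0 0 0 0;-.24 0 0 0 0 0 0;-.32 0 0 0 0 0 0;-.4 0 0 0 0 0 0;-.48 0 0 0 0 0 0;-.5 0 0 0 0 0 0;-.5 0 0 0 0 0 0")

```text
clock: 6.32
eef_pos: [0.4906, -0.1814, 0.0358]
ee_rot: [0.123, 0.992, -0.001, 0.002]
ft_force: [0.4, -3.9, 5.4]
width: 0.0141
gripper_force: 59.8
```

Call:
move_arm(moves="-.03 0 0 0 0 0 0;-.06 0 0 0 0 0 0;-.09 0 0 0 0 0 0;-.1 0 0 0 0 0 0;-.1 0 0 0 0 0 0")

```text
clock: 6.73
eef_pos: [0.4989, -0.1836, 0.0358]
ee_rot: [0.123, 0.992, -0.001, 0.001]
ft_force: [-2.7, -3.8, 7.2]
width: 0.0144
gripper_force: 60.2
```

Call:
move_arm(moves="-.03 0 0 0 0 0 0;-.06 0 0 0 0 0 0;-.06 0 0 0 0 0 0")

```text
clock: 6.98
eef_pos: [0.5034, -0.1848, 0.0358]
ee_rot: [0.123, 0.992, -0.001, -0.0]
ft_force: [-4.2, -3.5, 10.9]
width: 0.0141
gripper_force: 60.7
```

Call:
move_arm(moves="-.03 0 0 0 0 0 0;-.06 0 0 0 0 0 0;-.06 0 0 0 0 0 0")

```text
clock: 7.23
eef_pos: [0.5121, -0.187, 0.0358]
ee_rot: [0.123, 0.992, -0.001, 0.003]
ft_force: [0.9, -5.5, 4.8]
width: 0.0144
gripper_force: 60.0
```

Call:
move_arm(moves="-.03 0 0 0 0 0 0;-.06 0 0 0 0 0 0;-.06 0 0 0 0 0 0")

```text
clock: 7.48
eef_pos: [0.5125, -0.187, 0.0357]
ee_rot: [0.123, 0.992, 0.0, -0.003]
ft_force: [-11.2, -2.8, 19.7]
width: 0.0146
gripper_force: 61.8
```

Call:
move_arm(moves="-.04 0 0 0 0 0 0;-.04 0 0 0 0 0 0;-.04 0 0 0 0 0 0")

```text
clock: 7.73
eef_pos: [0.5124, -0.187, 0.0357]
ee_rot: [0.124, 0.992, 0.001, -0.007]
ft_force: [-18.5, 2.0, 26.8]
width: 0.0141
gripper_force: 62.5
```

Call:
move_arm(moves=".09 0 0 0 0 0 0;.09 0 0 0 0 0 0;.09 0 0 0 0 0 0")

```text
clock: 7.98
eef_pos: [0.5122, -0.1869, 0.0358]
ee_rot: [0.123, 0.992, -0.001, 0.002]
ft_force: [0.0, -5.3, 5.8]
width: 0.0142
gripper_force: 60.1
```

Call:
move_arm(moves="0 0 0 0 0 0 .65;0 0 0 0 0 0 .65;0 0 0 0 0 0 .65;0 0 0 0 0 0 .65;0 0 0 0 0 0 .65;0 0 -.3 0 0 0 .65;0 0 -.6 0 0 0 .65;0 0 -.95 0 0 0 .65;0 0 -.95 0 0 0 .65")

```text
clock: 8.73
eef_pos: [0.5152, -0.1861, 0.1351]
ee_rot: [0.123, 0.992, -0.0, 0.006]
ft_force: [1.2, -0.5, 0.4]
width: 0.0558
gripper_force: 0.0
```

Call:
move_arm(moves="-.5 0 -.35 0 0 0 .65;-.8 0 -.6 0 0 0 .65;-.8 0 -.6 0 0 0 .65;-.8 0 -.6 0 0 0 .65;-.8 0 -.6 0 0 0 .65;-.8 0 -.6 0 0 0 .65;-.8 0 -.6 0 0 0 .65")

```text
clock: 9.32
eef_pos: [0.5868, -0.2037, 0.1877]
ee_rot: [0.123, 0.992, 0.0, -0.002]
ft_force: [0.2, 0.8, -0.7]
width: 0.0558
gripper_force: 0.0
```

```bash
python3 - <<'E'
from h import *
to([.512,-.187,.2])
p=cam('wrist');np.save('pics/w3.npy',p,allow_pickle=True);f=p['frame']
print(proj(p,P([.5848,-.2045,-.247],[[0,0,.044],[0,.05,.044],[0,.05,.068],[0,-.05,.068]])))
u=proj(p,[[.5848,-.2045,.044]])[0].astype(int);print(u)
a=f[u[1]-75:u[1]+75,u[0]-100:u[0]+100]
cv2.imwrite('pics/w3c.png',cv2.resize(a,None,fx=4,fy=4,interpolation=cv2.INTER_CUBIC))
E
```

```text
9.3167 [ 0.5868 -0.2037  0.1877] yaw -0.24611703530891715 z [-0.0036  0.0013 -1.    ] F [ 0.2065  0.8452 -0.7384] w 0.055810209871479534 shift [ 0.0766 -0.0021 -0.012 ]
[[315.576  179.3498]
 [364.6722 179.4108]
 [368.5044 185.4207]
 [262.4387 185.3434]]
[315 179]
```

View pics/w3c.png

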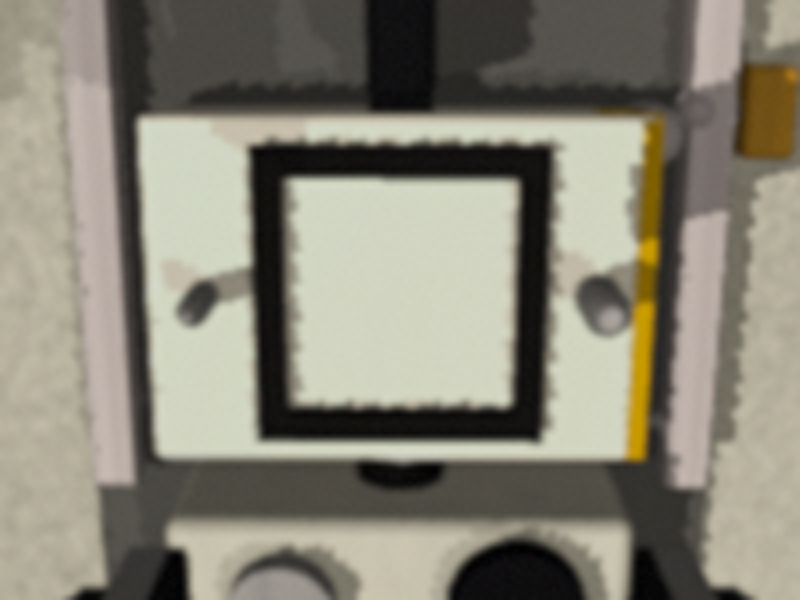

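```bash
python3 - <<'E'
from h import *
from scipy.optimize import least_squares
p=np.load('pics/w3.npy',allow_pickle=True).item()
o=np.array([215,104])-.375
cr=np.array([[645,460],[155,460],[138,116],[665,116]])/4+o
r=least_squares(lambda x:(proj(p,P(x,LOW))-cr).ravel(),[.585,-.204,-.247]);print(r.x,r.fun)
tp=np.array([[610,316],[192,316]])/4+o
r=least_squares(lambda x:(proj(p,P(x,[[0,.05,.068],[0,-.05,.068]]))-tp).ravel(),[.585,-.204,-.247]);print(r.x,r.fun)
f=p['frame'][104:254,215:415]
im=cv2.resize(f,None,fx=4,fy=4,interpolation=cv2.INTER_CUBIC)
x=r.x
for q in (LOW,):draw(im,p,P(x,q),4,np.array([215,104]))
t=np.linspace(0,6.28,30)
for y,rr in((.05,.006),(-.05,.004)):
  for z,s in((.044,1),(.062,1)): draw(im,p,P(x,np.c_[rr*np.cos(t),y+rr*np.sin(t),0*t+z]),4,np.array([215,104]))
cv2.imwrite('pics/w3d.png',im)
E
```

```text
[ 0.5826 -0.2047 -0.2483] [ 0.2328  0.2798  0.1428  0.0357 -0.8227 -0.2269  0.4749  0.0376]
[ 0.5821 -0.2044 -0.2462] [ 0.9214  0.0454 -0.922   0.049 ]
```

View pics/w3d.png

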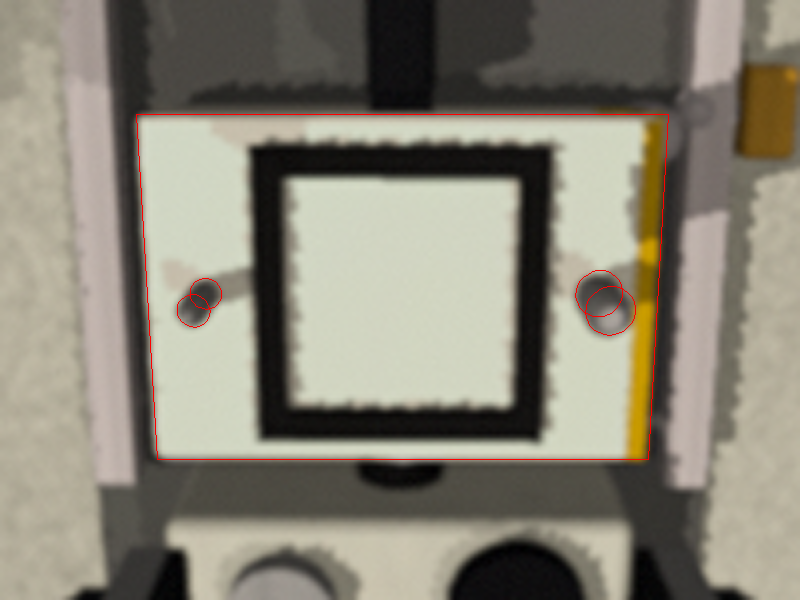

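Call:
move_arm(moves=".2 .94 0 0 0 0 .65;.2 .94 0 0 0 0 .65;.2 .94 0 0 0 0 .65")

```text
clock: 9.62
eef_pos: [0.5917, -0.1004, 0.1882]
ee_rot: [0.119, 0.993, 0.002, -0.001]
ft_force: [0.4, 1.4, 0.1]
width: 0.0556
gripper_force: 0.0
```

Call:
move_arm(moves=".2 .94 0 0 0 0 .65;.2 .94 0 0 0 0 .65;.2 .94 0 0 0 0 .65")

```text
clock: 9.87
eef_pos: [0.5948, -0.0037, 0.1884]
ee_rot: [0.118, 0.993, 0.002, -0.001]
ft_force: [-0.2, 1.6, -0.4]
width: 0.0554
gripper_force: 0.0
```

Call:
move_arm(moves=".2 .94 0 0 0 0 .65;.2 .94 0 0 0 0 .65;.2 .94 0 0 0 0 .65")

```text
clock: 10.12
eef_pos: [0.5978, 0.0924, 0.1885]
ee_rot: [0.118, 0.993, 0.002, -0.001]
ft_force: [0.7, 1.3, -0.5]
width: 0.0557
gripper_force: 0.0
```

Call:
move_arm(moves=".2 .94 0 0 0 -.1 .65;.2 .94 0 0 0 -.2 .65;.2 .94 0 0 0 -.3 .65;.2 .94 0 0 0 -.4 .65;.2 .94 0 0 0 -.49 .65;.2 .94 0 0 0 -.49 .65;.2 .94 0 0 0 -.49 .65;.2 .94 0 0 0 -.49 .65;.2 .94 0 0 0 -.49 .65")

```text
clock: 10.87
eef_pos: [0.6023, 0.1796, 0.189]
ee_rot: [-0.241, 0.971, 0.0, -0.0]
ft_force: [0.4, -0.1, 0.3]
width: 0.0558
gripper_force: 0.0
```

```bash
python3 - <<'E'
from h import *
to([.6,.18,.188]);print(manip.get_obs()['qpos'])
p=cam('wrist');np.save('pics/w4.npy',p,allow_pickle=True);f=p['frame']
for l in('upper_half','handle_top','stand'):
    for b in manip.boxes_of(l,p)[:1]: print(l,b)
u=proj(p,[[.557,.152,.034]])[0].astype(int);print(u);u=np.clip(u,[100,75],[540,325])
print(u-[100,75])
a=f[u[1]-75:u[1]+75,u[0]-100:u[0]+100]
cv2.imwrite('pics/w4c.png',cv2.resize(a,None,fx=4,fy=4,interpolation=cv2.INTER_CUBIC))
E
```

```text
10.8667 [0.6023 0.1796 0.189 ] yaw 0.4867234698979232 z [-0.0007 -0.0001 -1.    ] F [ 0.352  -0.1476  0.3105] w 0.05583812932899543 shift [0.0019 0.0015 0.001 ]
[-0.4198  0.4161  0.0852  1.6868 -0.04    1.0411  1.7359]
upper_half {'xy': [324.9, 134.1], 'conf': 0.75}
handle_top {'xy': [327.2, 133.0], 'conf': 0.69}
stand {'xy': [330.1, 182.4], 'conf': 0.61}
[313 126]
[213  51]
```

View pics/w4c.png

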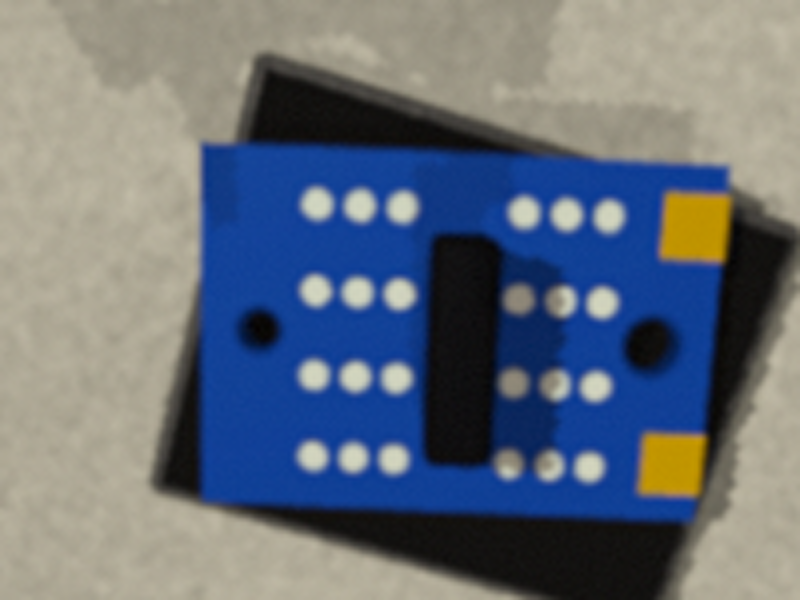

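```bash
python3 - <<'E'
from h import *
from scipy.optimize import least_squares
p=np.load('pics/w4.npy',allow_pickle=True).item()
o=np.array([213,51])
U=LOW.copy();U[:,2]=.034;H=np.array([[0,.05,.034],[0,-.05,.034]])
px=np.array([[692,521],[200,500],[202,145],[728,167],[650,345],[259,329]])/4+o-.375
for Q,c in((np.r_[U,H],px),(U,px[:4]),(H,px[4:])):
  r=least_squares(lambda x:(proj(p,P(x,Q))-c).ravel(),[.557,.152,.5]);print(r.x,r.fun)
  if len(Q)==6:x=r.x
T=np.array([[s*.026,t*.008,.072] for s,t in((1,1),(1,-1),(-1,-1),(-1,1))])
print((proj(p,P(x,T))-o+.375)*4)
to([*x[:2],.07])
E
```

```text
[0.5585 0.1678 0.4447] [-0.      0.102   0.1512  0.3184 -0.8917 -0.8587  0.4003 -0.3116  0.5109
  0.6043 -0.1426  0.3577]
[0.5586 0.168  0.4443] [ 0.0559  0.3384  0.2355  0.5089 -0.7648 -0.6368  0.4971 -0.0346]
[0.5582 0.1674 0.4469] [ 0.3539  0.0321 -0.3516 -0.0015]
[[489.9534 471.1733]
 [420.2384 468.2764]
 [430.4201 233.7521]
 [503.8329 237.0307]]
11.0667 [0.6026 0.1799 0.1892] yaw 0.4883996748448147 z [-0.0001 -0.     -1.    ] F [-0.0691  0.4074  0.2275] w 0.055683070565722345 shift [0.0446 0.01   0.1193]
```

Call:
move_arm(moves=".44 .1 .2 0 0 .029 .65;.44 .1 .5 0 0 .029 .65;.44 .1 .8 0 0 .029 .65;.44 .1 .8 0 0 .029 .65;.44 .1 .8 0 0 .029 .65;.44 .1 .8 0 0 .029 .65")

```text
clock: 11.57
eef_pos: [0.5607, 0.1686, 0.1108]
ee_rot: [-0.221, 0.975, 0.0, 0.001]
ft_force: [-0.5, 0.3, 0.8]
width: 0.0557
gripper_force: 0.0
```

```bash
python3 - <<'E'
from h import *
to([.5584,.1677,.047])
E
```

```text
11.5667 [0.5607 0.1686 0.1108] yaw 0.4454594607845569 z [ 0.0025  0.0009 -1.    ] F [-0.5004  0.2693  0.7842] w 0.05574850693060864 shift [0.0026 0.0002 0.0638]
```

Call:
move_arm(moves=".025 0 .25 0 0 0 .65;.025 0 .5 0 0 0 .65;.025 0 .64 0 0 0 .65;.025 0 .64 0 0 0 .65;.025 0 .64 0 0 0 .65;.025 0 .64 0 0 0 .65")

```text
clock: 12.07
eef_pos: [0.5589, 0.1676, 0.0474]
ee_rot: [-0.221, 0.975, 0.0, 0.002]
ft_force: [0.1, 0.1, 0.6]
width: 0.0554
gripper_force: 0.0
```

Call:
move_arm(moves="0 0 0 0 0 0 0;0 0 0 0 0 0 0;0 0 0 0 0 0 0;0 0 0 0 0 0 0;0 0 0 0 0 0 0;0 0 0 0 0 0 0;0 0 0 0 0 0 0;0 0 0 0 0 0 0")

```text
clock: 12.73
eef_pos: [0.5575, 0.1673, 0.0465]
ee_rot: [-0.221, 0.975, 0.0, 0.001]
ft_force: [-2.6, -0.7, 6.1]
width: 0.014
gripper_force: 61.1
```

```bash
python3 - <<'E'
from h import *
to([.5584,.1677,.047])
E
```

```text
12.7333 [0.5575 0.1673 0.0465] yaw 0.4456795356155425 z [ 0.0014  0.0007 -1.    ] F [-2.6135 -0.6898  6.0824] w 0.014044521151630603 shift [-0.001   0.     -0.0005]
```

Call:
move_arm(moves="0 0 -.1 0 0 0 0;0 0 -.3 0 0 0 0;0 0 -.6 0 0 0 0;0 0 -.9 0 0 0 0;0 0 -1 0 0 0 0;0 0 -1 0 0 0 0")

```text
clock: 13.23
eef_pos: [0.5587, 0.1676, 0.1483]
ee_rot: [-0.221, 0.975, 0.001, 0.003]
ft_force: [-0.7, -0.1, -3.4]
width: 0.0146
gripper_force: 60.2
```

Call:
move_arm(moves=".1 -.25 0 0 0 0 0;.2 -.5 0 0 0 0 0;.3 -.75 0 0 0 0 0;.345 -.865 0 0 0 0 0")

```text
clock: 13.57
eef_pos: [0.5615, 0.0693, 0.1431]
ee_rot: [-0.219, 0.976, -0.001, -0.002]
ft_force: [1.5, -1.1, -2.3]
width: 0.0139
gripper_force: 60.1
```

Call:
move_arm(moves=".1 -.25 0 0 0 0 0;.2 -.5 0 0 0 0 0;.3 -.75 0 0 0 0 0;.345 -.865 0 0 0 0 0")

```text
clock: 13.9
eef_pos: [0.5681, -0.0229, 0.1437]
ee_rot: [-0.219, 0.976, -0.001, -0.002]
ft_force: [0.3, -0.1, -2.8]
width: 0.0145
gripper_force: 60.1
```

Call:
move_arm(moves=".1 -.25 0 0 0 0 0;.2 -.5 0 0 0 0 0;.3 -.75 0 0 0 0 0;.345 -.865 0 0 0 0 0")

```text
clock: 14.23
eef_pos: [0.5745, -0.1152, 0.1441]
ee_rot: [-0.219, 0.976, -0.001, -0.001]
ft_force: [-1.2, -1.4, -1.9]
width: 0.0139
gripper_force: 60.1
```

Call:
move_arm(moves=".1 -.25 0 0 0 .05 0;.2 -.5 0 0 0 .1 0;.3 -.75 0 0 0 .15 0;.345 -.865 0 0 0 .2 0;.345 -.865 0 0 0 .25 0;.345 -.865 0 0 0 .3 0;.345 -.865 0 0 0 .35 0;.345 -.865 0 0 0 .4 0;.345 -.865 0 0 0 .462 0;.345 -.865 0 0 0 .462 0;.345 -.865 0 0 0 .462 0;.345 -.865 0 0 0 .462 0")

```text
clock: 15.23
eef_pos: [0.5815, -0.2036, 0.1446]
ee_rot: [0.122, 0.993, 0.0, -0.001]
ft_force: [-0.4, -0.2, -1.6]
width: 0.0143
gripper_force: 60.1
```

```bash
python3 - <<'E'
from h import *
to([.5823,-.2046,.12]);print(manip.get_obs()['qpos'])
p=cam('wrist');np.save('pics/w5.npy',p,allow_pickle=True);cv2.imwrite('pics/w5.png',p['frame'])
E
```

```text
15.2333 [ 0.5815 -0.2036  0.1446] yaw -0.24429333521245547 z [-0.0009  0.0008 -1.    ] F [-0.3666 -0.214  -1.6229] w 0.014345513694792042 shift [-0.001  -0.0008  0.0246]
[ 0.0108  0.4559  0.3489  1.7719 -0.1871  0.9474  1.7633]
```

View pics/w5.png

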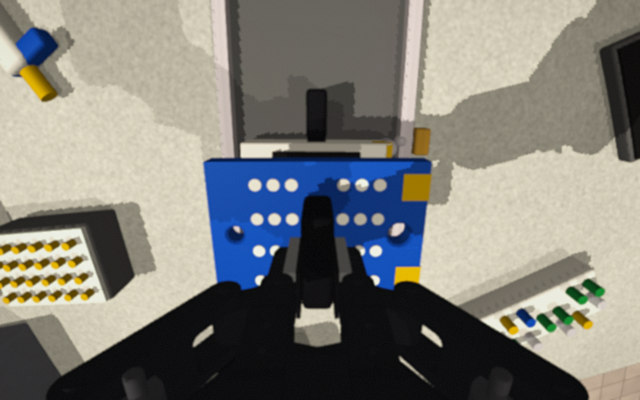

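```bash
python3 - <<'E'
from h import *
p=np.load('pics/w5.npy',allow_pickle=True).item();f=p['frame'].astype(int)
for c in (215,300,420):print(c,[tuple(f[r,c]) for r in range(154,166)])
for r in (170,200,):
  print(r,[tuple(f[r,c]) for c in range(200,212)]);print([tuple(f[r,c]) for c in range(424,438)])
x0=P([.5815,-.2036,-.2443],[[.001,0,0]])[0]
z=.1446+.020-.0465
q=[[-.045,-.065,z+.014],[-.045,.065,z+.014],[-.045,-.065,z],[-.045,.065,z],[0,-.05,z+.014],[0,.05,z+.014],[0,-.05,z],[0,.05,z]]
print(proj(p,P([x0[0],x0[1],-.2443],q)))
g=cv2.cvtColor(p['frame'],cv2.COLOR_BGR2GRAY)
cv2.imwrite('pics/w5c.png',cv2.resize(p['frame'][150:300,195:445],None,fx=3.2,fy=3.2,interpolation=cv2.INTER_CUBIC))
E
```

```text
215 [(np.int64(171), np.int64(191), np.int64(197)), (np.int64(175), np.int64(196), np.int64(202)), (np.int64(171), np.int64(189), np.int64(193)), (np.int64(148), np.int64(155), np.int64(157)), (np.int64(101), np.int64(87), np.int64(83)), (np.int64(72), np.int64(33), np.int64(19)), (np.int64(70), np.int64(25), np.int64(3)), (np.int64(109), np.int64(47), np.int64(15)), (np.int64(161), np.int64(75), np.int64(28)), (np.int64(178), np.int64(84), np.int64(31)), (np.int64(175), np.int64(83), np.int64(28)), (np.int64(175), np.int64(83), np.int64(29))]
300 [(np.int64(10), np.int64(9), np.int64(13)), (np.int64(10), np.int64(12), np.int64(12)), (np.int64(22), np.int64(13), np.int64(11)), (np.int64(46), np.int64(22), np.int64(13)), (np.int64(67), np.int64(28), np.int64(10)), (np.int64(72), np.int64(29), np.int64(4)), (np.int64(82), np.int64(33), np.int64(8)), (np.int64(120), np.int64(51), np.int64(14)), (np.int64(160), np.int64(72), np.int64(22)), (np.int64(173), np.int64(79), np.int64(25)), (np.int64(170), np.int64(76), np.int64(22)), (np.int64(171), np.int64(78), np.int64(24))]
420 [(np.int64(
[... 2414 characters left out ...]
 np.int64(130)), (np.int64(63), np.int64(115), np.int64(139)), (np.int64(80), np.int64(127), np.int64(145)), (np.int64(106), np.int64(133), np.int64(145)), (np.int64(120), np.int64(140), np.int64(144)), (np.int64(125), np.int64(140), np.int64(145)), (np.int64(123), np.int64(139), np.int64(143)), (np.int64(123), np.int64(139), np.int64(143)), (np.int64(123), np.int64(139), np.int64(143)), (np.int64(123), np.int64(139), np.int64(144)), (np.int64(120), np.int64(137), np.int64(141)), (np.int64(121), np.int64(135), np.int64(140))]
[[202.2526 161.4682]
 [431.2255 161.4392]
 [210.4807 157.2873]
 [423.0162 157.2614]
 [234.6623 234.5042]
 [398.8666 234.4716]
 [240.1688 225.6838]
 [393.3736 225.6547]]
```

View pics/w5c.png

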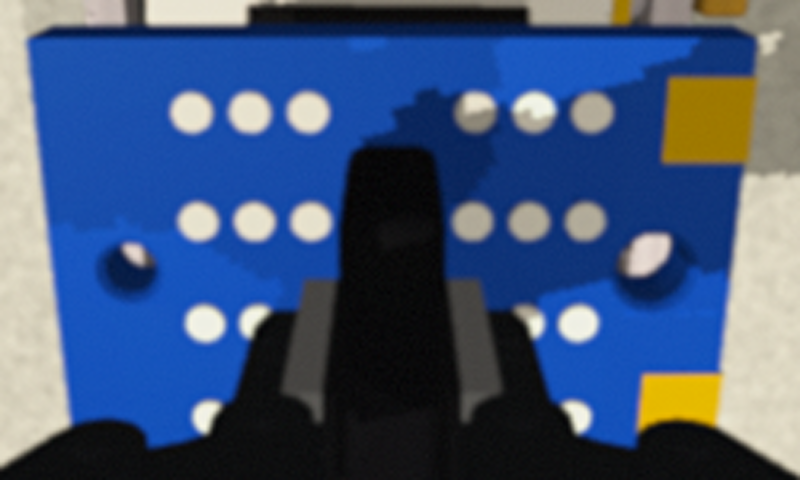

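Call:
move_arm(moves="-.002 -.01 .15 0 0 .002 0;-.002 -.01 .3 0 0 .002 0;-.002 -.01 .42 0 0 .002 0;-.002 -.01 .42 0 0 .002 0;-.002 -.01 .42 0 0 .002 0;-.002 -.01 .42 0 0 .002 0")

```text
clock: 15.78
eef_pos: [0.582, -0.2059, 0.1038]
ee_rot: [0.125, 0.992, -0.0, 0.0]
ft_force: [-0.6, -0.3, -2.5]
width: 0.0144
gripper_force: 60.1
```

```bash
python3 - <<'E'
from h import *
for i in range(3):
  to([.5815,-.2046,.0925]);manip.read_camera('side')
E
```

```text
15.7833 [ 0.582  -0.2059  0.1038] yaw -0.25008402518088796 z [ 0.001  -0.0002 -1.    ] F [-0.5553 -0.3071 -2.5329] w 0.014412104170923349 shift [0.0008 0.0011 0.0113]
15.8333 [ 0.5822 -0.206   0.1041] yaw -0.2501684488157104 z [ 0.0016 -0.0004 -1.    ] F [ 0.0279  0.2554 -1.8449] w 0.014485362304096043 shift [0.001  0.0012 0.0116]
15.8833 [ 0.5822 -0.206   0.1042] yaw -0.25016758801840483 z [ 0.0018 -0.0004 -1.    ] F [ 0.6361  0.8073 -2.7353] w 0.014034992550970113 shift [0.0011 0.0011 0.0117]
```

Call:
move_arm(moves=".01 .011 0.02 0 0 -.0015 0;.01 .011 .04 0 0 -.0015 0;.01 .011 .06 0 0 -.0015 0;.01 .011 .06 0 0 -.0015 0;.01 .011 .06 0 0 -.0015 0")

```text
clock: 16.35
eef_pos: [0.5807, -0.2043, 0.097]
ee_rot: [0.124, 0.992, 0.0, -0.0]
ft_force: [0.4, -0.0, -2.1]
width: 0.0142
gripper_force: 60.1
```

```bash
python3 - <<'E'
from h import *
for i in range(2):
  to([.5815,-.2046,.0925]);manip.read_camera('side')
E
```

```text
16.35 [ 0.5807 -0.2043  0.097 ] yaw -0.24796777747772925 z [-0.0004  0.0002 -1.    ] F [ 0.3672 -0.0135 -2.0719] w 0.014204690506235367 shift [-0.0009 -0.0001  0.0045]
16.4 [ 0.5807 -0.2044  0.0972] yaw -0.24797272935360012 z [-0.0002  0.0001 -1.    ] F [ 0.665   0.3424 -1.952 ] w 0.014135133199748559 shift [-0.0008 -0.      0.0046]
```

Call:
move_arm(moves="-.007 0 .03 0 0 0 0;-.007 0 .05 0 0 0 0;-.007 0 .07 0 0 0 0;-.007 0 .07 0 0 0 0")

```text
clock: 16.78
eef_pos: [0.5811, -0.2044, 0.0896]
ee_rot: [0.124, 0.992, 0.0, -0.001]
ft_force: [-0.9, 0.0, -2.8]
width: 0.014
gripper_force: 60.1
```

```bash
python3 - <<'E'
from h import *
to([.5815,-.2046,.0885])
E
```

```text
16.7833 [ 0.5811 -0.2044  0.0896] yaw -0.24801433068999854 z [-0.0011  0.0004 -1.    ] F [-0.9323  0.0191 -2.7592] w 0.014022284190693074 shift [-0.0004 -0.0001  0.0011]
```

Call:
move_arm(moves="0 0 .03 0 0 0 0;0 0 .05 0 0 0 0;0 0 .05 0 0 0 0;0 0 .05 0 0 0 0")

```text
clock: 17.12
eef_pos: [0.5814, -0.2045, 0.0851]
ee_rot: [0.124, 0.992, 0.0, -0.0]
ft_force: [0.0, -0.1, -2.1]
width: 0.0142
gripper_force: 60.1
```

Call:
move_arm(moves="0 0 .03 0 0 0 0;0 0 .06 0 0 0 0;0 0 .08 0 0 0 0;0 0 .08 0 0 0 0")

```text
clock: 17.45
eef_pos: [0.581, -0.2043, 0.0766]
ee_rot: [0.124, 0.992, 0.0, -0.001]
ft_force: [-0.3, 0.5, -2.9]
width: 0.014
gripper_force: 60.1
```

Call:
move_arm(moves="0 0 .03 0 0 0 0;0 0 .05 0 0 0 0;0 0 .05 0 0 0 0")

```text
clock: 17.7
eef_pos: [0.5817, -0.2047, 0.0729]
ee_rot: [0.124, 0.992, 0.0, 0.0]
ft_force: [-2.5, 0.9, 5.7]
width: 0.0141
gripper_force: 61.1
```

Call:
move_arm(moves="0 0 .02 0 0 0 0;0 0 .03 0 0 0 0;0 0 .03 0 0 0 0")

```text
clock: 17.95
eef_pos: [0.5817, -0.2047, 0.0706]
ee_rot: [0.124, 0.992, 0.0, 0.0]
ft_force: [-3.8, 1.8, 7.3]
width: 0.0144
gripper_force: 61.4
```

Call:
move_arm(moves="0 0 .02 0 0 0 0;0 0 .02 0 0 0 0;0 0 .02 0 0 0 0")

```text
clock: 18.2
eef_pos: [0.5817, -0.2046, 0.0704]
ee_rot: [0.124, 0.992, 0.001, 0.0]
ft_force: [-8.1, 3.2, 19.3]
width: 0.0143
gripper_force: 63.0
```

Call:
move_arm(moves="0 0 .02 0 0 0 0;0 0 .02 0 0 0 0;0 0 .02 0 0 0 0")

```text
clock: 18.45
eef_pos: [0.5818, -0.2047, 0.0703]
ee_rot: [0.124, 0.992, 0.001, 0.001]
ft_force: [-11.2, 5.0, 30.5]
width: 0.0141
gripper_force: 64.4
```

```bash
python3 - <<'E'
from h import *
for i in range(8): manip.read_camera('side')
to([.5815,-.2046,.0705])
print(manip.close_job())
E
```

```text
18.85 [ 0.5817 -0.2046  0.0703] yaw -0.2483255552727123 z [ 0.0014  0.0018 -1.    ] F [-10.7328   5.2439  28.593 ] w 0.014466883112600496 shift [ 0.0002 -0.     -0.0002]
the job is handed in; nothing more can be done
None
```

The job is handed in at 18.9 s: the lower half went through its detent to the end stop, and the upper half is over both dowels, yellow end to yellow end, still gripped and pressed closed with about 29 N. I judged the closing from height and force readings, without a final picture, and the hand-in gave no verdict.

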